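# Stand the lopsided lidded container heavy end down on the cork mat

## Robot

A 7-joint arm with a two-finger parallel gripper is mounted at the origin on the work surface. World frame = base frame: x ahead of the robot, y to its left, z up, the work surface at z = 0. Lengths are in m, angles in rad, forces in N, time in s.
With the tool pointing down it reaches from about 0.4 to 0.9 m from the base axis. Payload 5.5 kg.
Tool frame: the origin (TCP) lies midway between the tips of the shut fingers; the grasp point (between the pads) lies 19 mm behind it; x points along the fingers, y is the direction in which the jaws open and shut, and the axes are right-handed (so a half turn about x gives the same grasp; the last joint's range is limited). The gripper opens to 85 mm and grips with 20 to 120 N. Pads are 22 mm wide; open, the fingers measure 114 mm over their backs; the gripper's body (76 mm by 85 mm) begins 54 mm behind the grasp point. The pads swing forward as they close: fully open they stand 13 mm farther back than shut.
Start: joints at [1.471, 0.501, -0.427, 1.55, 0.221, 1.138, -0.21], TCP at [0.231, -0.608, 0.231] pointing down, gripper open.
Joint ranges: [-2.88, 2.88], [-0.31, 2.03], [-1.54, 1.56], [0.2, 2.42], [-1.41, 4.55], [0.19, 2.02], [-2.57, 2.57]. Speed limits (rad/s): [2.57, 2.57, 3.14, 3.14, 3.14, 3.14, 3.14].

## Interface

Orientations are given as a unit quaternion [w, x, y, z].
In Python, from cell import ctrl, read_camera, camera_info, models gives the robot as it stands.
- The arm moves only by the tool arm_command, never from a script. Its argument "plan" is a list of rows, each a list of 7 numbers: the shift along the tool's x, y, z in m, then the turn, a rotation vector about the tool's x, y, z in rad, then the closure, from -1 (fully open) to 1 (shut). A call has 1 to 8 rows; each row shifts and turns the pose as measured when the row begins, along the tool's axes as they then stand; what a row does not reach is not made up. A row lasts 1/8 s, in which the tool goes at most 62.5 mm and 10.7 degrees, less where a joint would pass 70% of its speed; a pose out of reach is approached as far as the arm can. A call is refused whole if a number of a shift passes 0.0625 or a number of a turn 0.188, either way. A call with a gripper value outside its range is refused whole. The fingers move at their own pace and stop on an object; the grip force is fixed at half the most. Time passes only in rows, so rows that do not move let the fingers close. It gives the time, the measured TCP pose, the force and the opening at its end, in the units of the state.
- ctrl.read_state(): the state, without advancing time (a new reading comes with each control period).
- read_camera(name): name is "side" or "top" or "wrist"; returns the picture (400x640x3 uint8, red, green, blue); there is no depth.
- camera_info(name): a dict with "fx", "fy", "cx", "cy" (pixels), "k1" (the pictures are not rectified: a ray, as slopes to the right and down, at radius r is drawn at 1 + k1 r^2 times it, then the intrinsics apply), "camera_from_world" (4x4, takes a point from world to camera coordinates). Camera axes: x right, y up, looking along -z (the intrinsics and any distortion apply to the point x, -y, -z); pixel columns grow to the right and rows downward; lengths in m; the calibration is good to about 2 mm. A picture is of the moment at which its call begins: read the wrist's pose just before it. camera_info takes no time and is no camera call; for the wrist camera it gives the pose at the moment of the call.
- ctrl.hand_in(): hands the job in, once; it reports no verdict.
Trained networks look in the newest picture that a camera, given by its name, has taken for a name from the list of things; names that differ only in an ending like _2 or _b are one class to them, and where a whole thing is asked for, a point or a joint stands for the part that bears it (a point fixed in the world has none). Each returns a list of dicts, best first, with "confidence" (0 to 1); they miss things now and then, are a little off and sometimes report something else, mostly with a low value. They report only what shows in the picture. A call takes as long as a camera call. They do not tell look-alikes from the thing itself.
- models.search_frame(camera, thing): "pixel" ([column, row] in pixels, amid what is visible of it).
The state is a dict: "t": time; "joint_pos": joint angles; "dq": joint speeds; "joint_efforts": joint torques, N m; "ee_pos": TCP position; "tcp_rot": TCP orientation; "force": force on the tool from outside, world axes, zero at the start; "torque": the same for the moment, N m; "width": finger opening in m.
Only numpy, scipy, OpenCV 4.12 (cv2) and the standard library are available. Lean on these libraries where they do the work, as an engineer would, in place of code of your own. Each camera call takes 0.05 s, during which the arm holds its last target. There are 200 camera calls.

## Task

Something heavy has slid to one end of the long navy lidded container and nothing on the outside shows which end. Lift it clear of the counter to see which end dips, then stand it upright on that heavy end in the middle of the cork mat and let go of it. Leave the green glass dish where it is.

Things in the scene. Friction and masses are not known exactly. Their poses are not given: they have to be found in the camera images.
- container: Long navy lidded container, closed, lying lid up at first: 160 mm long (x axis), 64 wide (y; 81 over the handle wires), 56 high (z, out through the lid). Origin: its centre. Flat, like ends; 0.55 kg, a hidden weight fast near its +x or -x end. Held by its handle it hangs some 45 degrees, heavy end low. Stood on that end it rights itself from up to 20 degrees. A like bystander is only 110 mm long.
- handle (a point): Centre of the round wooden grip, 14 mm thick, 56 long, along the container's y, of its U-shaped wire handle; it turns easily on the wire. The U swings with slight friction, up to 0.75 rad towards either end, about an axis along y 20 mm above the container's origin (towards the lid); the grip is 80 mm from that axis. At first it stands straight up, grip 128 mm over the counter.
- mat: Square cork mat, 150 mm by 150 mm, 4 mm thick, fixed on the counter. The origin is the centre of its underside, z up.
- votive: Green glass votive dish, a round bowl 68 mm across and 40 mm high, standing upright on the counter between the container and the mat. The origin is the centre of its underside, z up.
There are look-alikes about, which are no part of the job. Of the things that look like the mat, the middle-sized one is meant.

How it is judged:
By the outcome, as a careful person would: the job done as asked, in the order asked, and still so for the second after the job is handed in, with the robot touching nothing.
It also fails if it takes over 58 s, if anything falls off the work surface, if the arm or the gripper's body presses on something with over 40 N, if the wrist force passes 120 N, or if a joint passes its speed limit or range.

## Working session

There is one attempt and no reset: what is moved stays moved. The work goes in short steps, Python scripts to look and compute and a tool call to move; the robot and the scene stay as the last step left them, time stands still between calls to the robot, and variables do not carry over. Pictures are saved under pics/ and viewed, about 8 in all and at most 12, crops included, and the job is handed in when it is done.

Besides the shell and the picture viewer there is one more tool, called as name(argument=value, ...) on one line, values as JSON. arm_command: Moves the arm, as the interface text tells. Its arguments: {"type":"object","properties":{"plan":{"type":"array","items":{"type":"array","items":{"type":"number"}}}},"required":["plan"]}

```bash
ls; mkdir -p pics; cat > h.py <<'E'
import numpy as np, cv2
from cell import ctrl, read_camera, camera_info, models
def ray(cam,px,info=None):
    c=info or camera_info(cam); u=np.array([(px[0]-c['cx'])/c['fx'],(px[1]-c['cy'])/c['fy']])
    s=u.copy()
    for _ in range(20): s=u/(1+c['k1']*(s@s))
    M=np.array(c['camera_from_world']); R,t=M[:3,:3],M[:3,3]
    return -R.T@t, R.T@np.array([s[0],-s[1],-1])
def atz(cam,px,z,info=None):
    o,d=ray(cam,px,info); return o+d*(z-o[2])/d[2]
def proj(cam,p,info=None):
    c=info or camera_info(cam); M=np.array(c['camera_from_world']); q=M[:3,:3]@np.array(p)+M[:3,3]
    s=np.array([q[0],-q[1]])/-q[2]; s=s*(1+c['k1']*(s@s)); return np.array([s[0]*c['fx']+c['cx'],s[1]*c['fy']+c['cy']])
def shot(cam,name):
    im=read_camera(cam); cv2.imwrite('pics/'+name+'.png',im[:,:,::-1]); return im
E
python3 - <<'E'
from h import *
for c in ('top','side'):
    shot(c,c+'0')
    for n in ('container','handle','mat','votive'):
        for r in models.search_frame(c,n): print(c,n,np.round(r['pixel']),round(r['confidence'],2), np.round(atz(c,r['pixel'],{'container':.05,'handle':.128,'mat':.004,'votive':.03}[n]),3))
    o,d=ray(c,(320,200)); print(np.round(o,3))
s=ctrl.read_state(); print(s)
a,b=cv2.imread('pics/top0.png'),cv2.imread('pics/side0.png')
E
```

```text
pics
top container [423. 172.] 0.86 [ 0.499 -0.218  0.05 ]
top handle [428. 169.] 0.69 [ 0.495 -0.214  0.128]
top mat [285. 158.] 0.93 [0.555 0.179 0.004]
top mat [250. 275.] 0.81 [0.214 0.283 0.004]
top mat [212. 118.] 0.68 [0.685 0.398 0.004]
top votive [341. 142.] 0.97 [0.596 0.011 0.03 ]
[0.318 0.056 1.273]
side container [363. 176.] 0.57 [ 0.475 -0.198  0.05 ]
side handle [366. 151.] 0.43 [ 0.487 -0.224  0.128]
side mat [172. 264.] 0.94 [0.683 0.394 0.004]
side mat [267. 240.] 0.7 [0.552 0.181 0.004]
side mat [352. 337.] 0.55 [0.203 0.302 0.004]
side votive [293. 196.] 0.56 [0.602 0.003 0.03 ]
[-0.019  0.751  0.713]
{'t': 0.5, 'joint_pos': array([ 1.47118406,  0.50090367, -0.42696046,  1.55043363,  0.22085099,
        1.1382759 , -0.21030983]), 'dq': array([ 0.00143583, -0.00117973, -0.00056662, -0.00114668, -0.00127389,
       -0.0007457 ,  0.00133589]), 'joint_efforts': array([ 1.92616528e-03, -5.68839169e+01, -5.80337003e+00, -2.81051552e+01,
        1.27390531e-02,  3.29848473e-03,  1.06219639e-05]), 'ee_pos': array([ 0.23068438, -0.60767992,  0.23128986]), 'tcp_rot': array([-0.12758   , -0.69549465, -0.12757101,  0.69551145]), 'force': array([-0.76938049,  0.4971176 ,  0.11861945]), 'torque': array([0.01864428, 0.08393433, 0.04768331]), 'width': 0.08524191230861637}
```

View pics/top0.png

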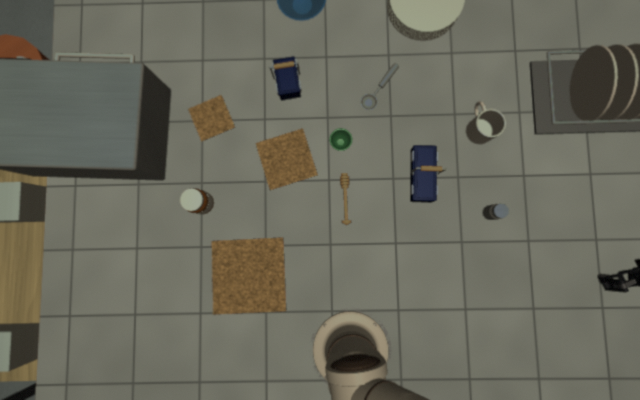

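View pics/side0.png

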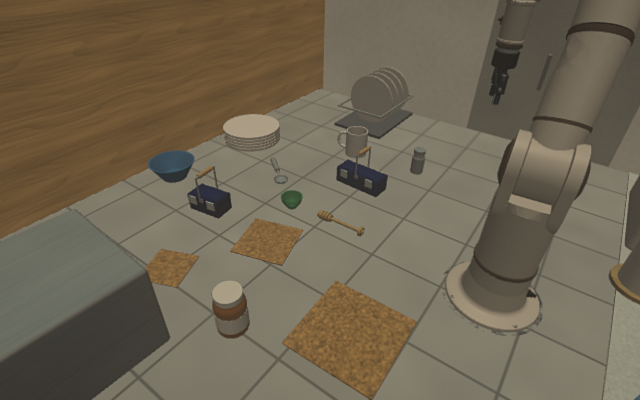

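Pixels are in the top view unless noted. Containers: (424,174) is long, and (287,78) is the short bystander, so I take the first. Mats: (212,118) is small, (287,159) is the middle one I want, and (249,275) is large. The votive is at (341,140). Next I check the choice in a close crop and fit the poses.

```bash
cat > m.py <<'E'
from h import *
from scipy.spatial.transform import Rotation as Ro
im=cv2.imread('pics/top0.png'); hsv=cv2.cvtColor(im,cv2.COLOR_BGR2HSV)
def blob(m,seed):
    n,l,st,c=cv2.connectedComponentsWithStats(m.astype(np.uint8)); i=min(range(1,n),key=lambda i:np.hypot(*(c[i]-seed))+ (1e3 if st[i,4]<60 else 0)); return np.argwhere(l==i)[:,::-1].astype(float)
H,S,V=[hsv[:,:,i].astype(int) for i in range(3)]
for nm,m,seed,z in (('cont',(H>105)&(H<130)&(S>110),(424,174),.05),('bystander',(H>105)&(H<130)&(S>110),(287,78),.05),('mat',(H>5)&(H<22)&(S>90),(287,159),.004),('matS',(H>5)&(H<22)&(S>90),(212,118),.004),('matL',(H>5)&(H<22)&(S>90),(249,275),.004),('grip',(H>5)&(H<22)&(S>80),(431,169),.128)):
    p=blob(m,seed); w=np.array([atz('top',q,z)[:2] for q in p]); r=cv2.minAreaRect((w*1000).astype(np.float32)); print(nm,len(p),np.round(r,1) if 0 else r, p.mean(0))
c=np.kron(im[125:215,390:470],np.ones((5,5,1),np.uint8)); d=cv2.resize(cv2.imread('pics/side0.png')[130:210,310:410],None,fx=4,fy=5.625)
cv2.imwrite('pics/crop1.png',np.hstack([c,d]))
R=Ro.from_quat(np.roll(ctrl.read_state()['tcp_rot'],-1)).as_matrix(); print(R.round(3))
E
python3 m.py
```

```text
cont 169 ((546.6624755859375, -229.9965057373047), (51.36050796508789, 46.39669418334961), 88.58869934082031) [428.24260355 153.64497041]
bystander 557 ((771.3546752929688, 165.07452392578125), (87.24906921386719, 58.35388946533203), 8.184263229370117) [287.21543986  82.37342908]Traceback (most recent call last):
  File "m.py", line 8, in <module>
    p=blob(m,seed); w=np.array([atz('top',q,z)[:2] for q in p]); r=cv2.minAreaRect((w*1000).astype(np.float32)); print(nm,len(p),np.round(r,1) if 0 else r, p.mean(0))
                                ~~~^^^^^^^^^^^
  File "h.py", line 10, in atz
    o,d=ray(cam,px,info); return o+d*(z-o[2])/d[2]
        ~~~^^^^^^^^^^^^^
  File "h.py", line 4, in ray
    c=info or camera_info(cam); u=np.array([(px[0]-c['cx'])/c['fx'],(px[1]-c['cy'])/c['fy']])
              ~~~~~~~~~~~^^^^^
ValueError: time passes only in moves, steps and waits
```

```bash
sed -i "s/atz('top',q,z)\[:2\]/atz('top',q,z,I)[:2]/; s/^im=/I=camera_info('top'); im=/" m.py; sed -i "s/(H>105)&(H<130)&(S>110)/NV/g" m.py; sed -i "s/^for nm/NV=cv2.morphologyEx(((H>105)\&(H<130)\&(S>90)).astype(np.uint8),cv2.MORPH_CLOSE,np.ones((9,9)))>0\nfor nm/" m.py; python3 m.py
```

```text
cont 1248 ((495.25494384765625, -218.95660400390625), (67.62677001953125, 156.69229125976562), 87.331787109375) [423.86698718 173.46875   ]
bystander 779 ((787.4163208007812, 166.34996032714844), (119.26158905029297, 62.387290954589844), 9.924372673034668) [286.44159178  77.51347882]
mat 2413 ((553.7393798828125, 175.78244018554688), (148.7720184326172, 148.4785919189453), 15.995862007141113) [286.04682967 158.88934936]
matS 1256 ((685.3773803710938, 401.967529296875), (109.679443359375, 109.74209594726562), 22.428918838500977) [211.06528662 117.69824841]
matL 5305 ((212.14425659179688, 290.1164245605469), (211.0709991455078, 210.762939453125), 1.6832808256149292) [248.16361923 275.7065033 ]
grip 107 ((495.18182373046875, -224.25912475585938), (55.405155181884766, 13.472991943359375), 88.67811584472656) [431.35514019 168.10280374]
[[-0.     0.355 -0.935]
 [-0.    -0.935 -0.355]
 [-1.     0.     0.   ]]
```

View pics/crop1.png

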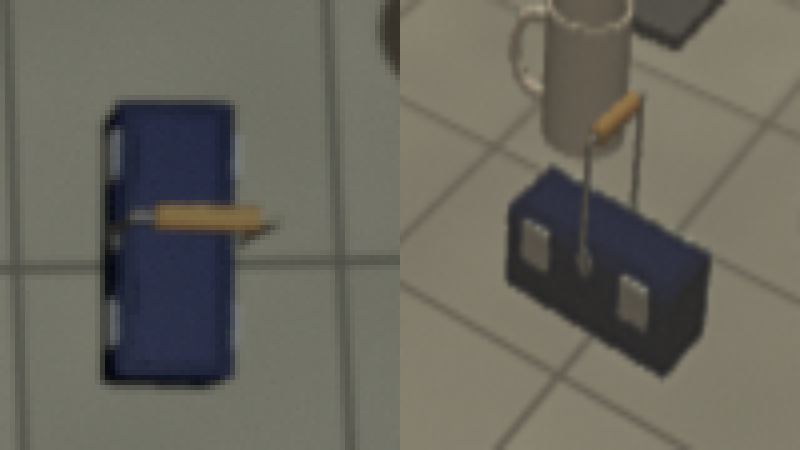

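Crop: the left half shows the long container with its grip upright at top px (431,168). The right half confirms it, with the mug behind it. Fitted sizes are container 157x67, grip 55x13 and middle mat 149x149 mm, all matching the description. Moving now.

```bash
cat > plan.py <<'E'
import sys
from h import *
from scipy.spatial.transform import Rotation as Ro
def plan(target,yaw,n,g):
    """rows to TCP target, tool x down, tool y at yaw(deg) in the world"""
    s=ctrl.read_state(); R=Ro.from_quat(np.roll(s['tcp_rot'],-1)); y=np.deg2rad(yaw)
    T=np.c_[[0,0,-1],[np.cos(y),np.sin(y),0],[np.sin(y),-np.cos(y),0]]
    rv=(R.inv()*Ro.from_matrix(T)).as_rotvec(); dp=(np.array(target)-s['ee_pos'])/n
    print('t',s['t'],'p',s['ee_pos'].round(4),'rv',rv.round(3),'w',s['width'],'F',s['force'].round(2))
    q=R
    for i in range(n):
        print(list(q.inv().apply(dp).round(4))+list((rv/n).round(3))+[g]); q=q*Ro.from_rotvec(rv/n)
if __name__=='__main__':
    a=[float(v) for v in sys.argv[1:]]; plan(a[:3],a[3],int(a[4]),a[5])
E
python3 plan.py .495 -.222 .24 -2 8 -1; python3 -c "
from h import *
print(camera_info('wrist'))"
```

```text
t 0.5 p [ 0.2307 -0.6077  0.2313] rv [-1.173  0.     0.   ] w 0.08524191230861637 F [-0.77  0.5   0.12]
[np.float64(-0.0011), np.float64(-0.0333), np.float64(-0.048), np.float64(-0.147), np.float64(0.0), np.float64(0.0), -1.0]
[np.float64(-0.0011), np.float64(-0.026), np.float64(-0.0524), np.float64(-0.147), np.float64(0.0), np.float64(0.0), -1.0]
[np.float64(-0.0011), np.float64(-0.018), np.float64(-0.0556), np.float64(-0.147), np.float64(0.0), np.float64(0.0), -1.0]
[np.float64(-0.0011), np.float64(-0.0097), np.float64(-0.0576), np.float64(-0.147), np.float64(0.0), np.float64(0.0), -1.0]
[np.float64(-0.0011), np.float64(-0.0012), np.float64(-0.0584), np.float64(-0.147), np.float64(0.0), np.float64(0.0), -1.0]
[np.float64(-0.0011), np.float64(0.0073), np.float64(-0.058), np.float64(-0.147), np.float64(0.0), np.float64(0.0), -1.0]
[np.float64(-0.0011), np.float64(0.0157), np.float64(-0.0563), np.float64(-0.147), np.float64(0.0), np.float64(0.0), -1.0]
[np.float64(-0.0011), np.float64(0.0238), np.float64(-0.0534), np.float64(-0.147), np.float64(0.0), np.float64(0.0), -1.0]
{'fx': 276.17138348385464, 'fy': 276.17138348385464, 'cx': 321.5066854776446, 'cy': 200.88242792096528, 'k1': 0.012648785592806331, 'camera_from_world': array([[ 3.55739707e-01, -9.34584894e-01,  5.80177733e-04,
        -6.50717728e-01],
       [ 8.95341756e-01,  3.40624095e-01, -2.86946627e-01,
         3.78318728e-02],
       [ 2.67978361e-01,  1.02597766e-01,  9.57946395e-01,
        -3.79498686e-01],
       [ 0.00000000e+00,  0.00000000e+00,  0.00000000e+00,
         1.00000000e+00]])}
```

arm_command(plan=[[-0.001,-0.033,-0.048,-0.147,0,0,-1],[-0.001,-0.026,-0.052,-0.147,0,0,-1],[-0.001,-0.018,-0.055,-0.147,0,0,-1],[-0.001,-0.01,-0.057,-0.147,0,0,-1],[-0.001,-0.001,-0.058,-0.147,0,0,-1],[-0.001,0.007,-0.058,-0.147,0,0,-1],[-0.001,0.016,-0.056,-0.147,0,0,-1],[-0.001,0.024,-0.053,-0.147,0,0,-1]])

```text
t: 1.5
ee_pos: [0.4926, -0.2167, 0.2396]
tcp_rot: [-0.5, -0.5, -0.496, 0.503]
force: [0.3, -0.4, -0.1]
width: 0.0855
```

```bash
sed -i 's/print(list(q.inv/print(*list(q.inv/; s/\[g\])/[g])/; s/print(\*list(\(.*\))+list/print(list(\1)+list/' plan.py; cat > w.py <<'E'
from h import *
import sys
from plan import plan
I=camera_info('wrist'); im=shot('wrist',sys.argv[1]); print(ctrl.read_state()['joint_pos'].round(2))
for n,z in (('handle',.128),('container',.05)):
    for r in models.search_frame('wrist',n): print(n,np.round(r['pixel']),round(r['confidence'],2),atz('wrist',r['pixel'],z,I).round(4))
hsv=cv2.cvtColor(im,cv2.COLOR_RGB2HSV); H,S,V=[hsv[:,:,i].astype(int) for i in range(3)]
n,l,st,c=cv2.connectedComponentsWithStats(((H>5)&(H<22)&(S>80)).astype(np.uint8))
for i in range(1,n):
    if st[i,4]>150:
        p=np.argwhere(l==i)[:,::-1].astype(float)
        w=np.array([atz('wrist',q,.128,I)[:2] for q in p]); print('blob',c[i].round(),cv2.minAreaRect((w*1000).astype(np.float32)))
plan([.495,-.222,.24],-2,2,-1)
E
python3 w.py w1
```

```text
[ 1.04  0.37 -0.86  1.82  0.31  1.09  0.08]
handle [327. 202.] 0.68 [ 0.4984 -0.2225  0.128 ]
container [324. 186.] 0.63 [ 0.4968 -0.2257  0.05  ]
blob [326. 199.] ((498.10455322265625, -220.89389038085938), (53.38516616821289, 12.6268310546875), 89.5290298461914)
t 1.65 p [ 0.4939 -0.2138  0.2398] rv [ 0.031  0.006 -0.003] w 0.08530200139508372 F [-0.39 -0.62  0.13]
[np.float64(-0.0001), np.float64(0.0006), np.float64(0.0041), np.float64(0.015), np.float64(0.003), np.float64(-0.002), -1]
[np.float64(-0.0001), np.float64(0.0007), np.float64(0.0041), np.float64(0.015), np.float64(0.003), np.float64(-0.002), -1]
```

View pics/w1.png

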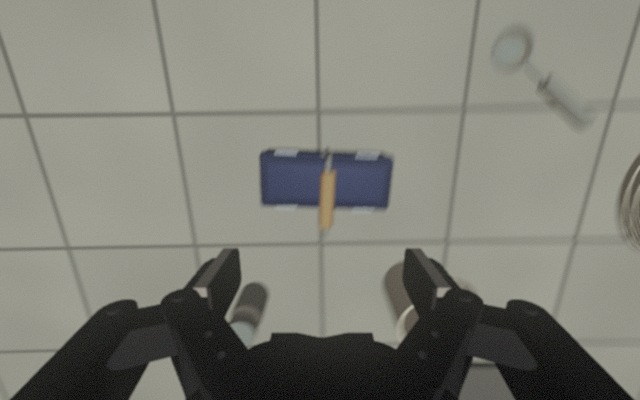

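Wrist picture: the grip is at (326,199), centred between the open fingers at (0.497,-0.221). The salt shaker and mug are clear behind it. Next is the descent.

```bash
sed -i 's/float64/float64/; s/^import sys/import sys, numpy; numpy.set_printoptions(suppress=True)/; s/print(list(.*$/print(np.r_[q.inv().apply(dp),rv\/n,g].round(4).tolist()); q=q*Ro.from_rotvec(rv\/n)/' plan.py; python3 plan.py .497 -.221 .108 -1.5 4 -1
```

```text
t 1.65 p [ 0.4939 -0.2138  0.2398] rv [ 0.022  0.006 -0.003] w 0.08530200139508372 F [-0.39 -0.62  0.13]
[0.033, 0.0007, 0.0016, 0.0055, 0.0014, -0.0008, -1.0]
[0.033, 0.0007, 0.0016, 0.0055, 0.0014, -0.0008, -1.0]
[0.033, 0.0008, 0.0017, 0.0055, 0.0014, -0.0008, -1.0]
[0.033, 0.0008, 0.0017, 0.0055, 0.0014, -0.0008, -1.0]
```

arm_command(plan=[[0.033,0.001,0.004,0.011,0.003,-0.001,-1],[0.033,0.001,0.003,0.01,0.001,-0.001,-1],[0.033,0.001,0,0,0,0,-1],[0.031,0,0,0,0,0,-1],[0,0,0,0,0,0,-1]])

```text
t: 2.28
ee_pos: [0.4945, -0.2303, 0.1068]
tcp_rot: [-0.492, -0.508, -0.488, 0.512]
force: [-0.2, 0.1, -0.3]
width: 0.0856
```

```bash
python3 plan.py .497 -.221 .108 -1.5 1 -1
```

```text
t 2.275 p [ 0.4945 -0.2303  0.1068] rv [-0.013  0.008  0.   ] w 0.08558272814405782 F [-0.24  0.1  -0.32]
[-0.0013, 0.0022, -0.0093, -0.0132, 0.0077, 0.0, -1.0]
```

arm_command(plan=[[-0.001,0.002,-0.009,-0.01,0.007,0,-1],[0,0,0,0,0,0,-1]])

```text
t: 2.52
ee_pos: [0.4979, -0.2222, 0.1099]
tcp_rot: [0.493, 0.508, 0.491, -0.508]
force: [0.2, -0.4, -0.2]
width: 0.0853
```

```bash
python3 plan.py .497 -.221 .108 -1.5 1 -1
```

```text
t 2.525 p [ 0.4979 -0.2222  0.1099] rv [-0.005  0.002 -0.002] w 0.08525562900311129 F [ 0.17 -0.37 -0.24]
[0.0019, -0.0009, -0.0012, -0.0047, 0.0016, -0.0023, -1.0]
```

arm_command(plan=[[0.002,-0.001,-0.001,0,0,0,1],[0,0,0,0,0,0,1],[0,0,0,0,0,0,1],[0,0,0,0,0,0,1],[0,0,0,0,0,0,1],[0,0,0,0,0,0,1],[0,0,0,0,0,0,1],[0,0,0,0,0,0,1]])

```text
t: 3.52
ee_pos: [0.4983, -0.2221, 0.1103]
tcp_rot: [0.495, 0.508, 0.49, -0.507]
force: [0.2, 0.3, 1.1]
width: 0.0123
```

arm_command(plan=[[-0.012,0,0,0,0,0,1],[-0.02,0,0,0,0,0,1],[-0.025,0,0,0,0,0,1],[-0.025,0,0,0,0,0,1],[-0.025,0,0,0,0,0,1],[-0.025,0,0,0,0,0,1],[-0.025,0,0,0,0,0,1],[-0.015,0,0,0,0,0,1]])

```text
t: 4.53
ee_pos: [0.4928, -0.2188, 0.2902]
tcp_rot: [-0.492, -0.506, -0.493, 0.508]
force: [1.0, -1.0, -6.0]
width: 0.012
```

```bash
python3 - <<'E'
from h import *
a=shot('top','t2'); b=shot('side','s2')
s=ctrl.read_state(); p=s['ee_pos']+[0,0,.02]; print(s['ee_pos'],s['force'],s['width'])
u,v=[int(x) for x in proj('top',p)]; w,y=[int(x) for x in proj('side',p)]; print(u,v,w,y)
C=lambda im,x,y:cv2.resize(np.pad(im,((80,80),(80,80),(0,0)))[y+5:y+155,x+10:x+140],(390,450))[:,:,::-1]
cv2.imwrite('pics/c2.png',np.hstack([C(a,u,v),C(b,w,y+30)]))
E
```

```text
[ 0.49330593 -0.21906821  0.29030432] [ 0.02475466 -0.33883434 -5.59384915] 0.011765502749483799
448 156 368 94
```

View pics/c2.png

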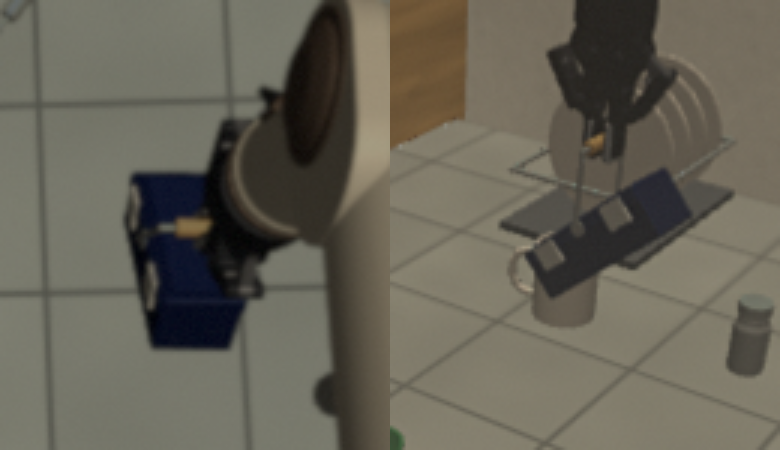

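Both views show the +x end (left in the side view, up in the top view) hanging low, with the -x end face tilted up to the top camera. The wrist carries 5.6 N and the container is fully clear of the counter, so **+x is the heavy end**. I will carry it high over the votive to the mat.

arm_command(plan=[[0,0,-0.01,0,0,0,1],[0,0.003,-0.02,0,0,0,1],[0,0.004,-0.03,0,0,0,1],[0,0.004,-0.035,0,0,0,1],[0,0.004,-0.035,0,0,0,1],[0,0.004,-0.035,0,0,0,1],[0,0.004,-0.035,0,0,0,1],[0,0.004,-0.035,0,0,0,1]])

```text
t: 5.62
ee_pos: [0.5214, 0.031, 0.2829]
tcp_rot: [-0.489, -0.504, -0.498, 0.509]
force: [0.4, -0.3, -5.6]
width: 0.0121
```

```bash
python3 plan.py .54 .178 .29 -1.5 7 1
```

```text
t 5.625 p [0.5214 0.031  0.2829] rv [ 0.    -0.004  0.015] w 0.012118105610634323 F [ 0.42 -0.28 -5.55]
[-0.001, 0.0021, -0.0211, 0.0001, -0.0006, 0.0021, 1.0]
[-0.001, 0.0021, -0.0211, 0.0001, -0.0006, 0.0021, 1.0]
[-0.001, 0.0021, -0.0211, 0.0001, -0.0006, 0.0021, 1.0]
[-0.001, 0.0021, -0.0211, 0.0001, -0.0006, 0.0021, 1.0]
[-0.001, 0.0021, -0.0211, 0.0001, -0.0006, 0.0021, 1.0]
[-0.001, 0.0021, -0.0211, 0.0001, -0.0006, 0.0021, 1.0]
[-0.001, 0.0021, -0.0211, 0.0001, -0.0006, 0.0021, 1.0]
```

arm_command(plan=[[-0.001,0.002,-0.03,0,0,0.005,1],[-0.001,0.002,-0.03,0,0,0.005,1],[-0.001,0.002,-0.03,0,0,0.003,1],[-0.001,0.002,-0.025,0,0,0.002,1],[-0.001,0.002,-0.018,0,0,0,1],[-0.001,0.002,-0.008,0,0,0,1],[0,0,0,0,0,0,1],[0,0,0,0,0,0,1]])

```text
t: 6.62
ee_pos: [0.5266, 0.1916, 0.2842]
tcp_rot: [0.493, 0.501, 0.504, -0.502]
force: [-0.1, -0.1, -6.2]
width: 0.0121
```

arm_command(plan=[[0,0,0,0,0,0,1],[0,0,0,0,0,0,1],[0,0,0,0,0,0,1],[0,0,0,0,0,0,1],[0,0,0,0,0,0,1],[0,0,0,0,0,0,1],[0,0,0,0,0,0,1],[0,0,0,0,0,0,1]])

```text
t: 7.62
ee_pos: [0.5272, 0.1886, 0.284]
tcp_rot: [-0.492, -0.502, -0.502, 0.504]
force: [-0.5, 0.9, -5.9]
width: 0.0122
```

```bash
cat > v.py <<'E'
from h import *
import sys
from plan import plan
n=sys.argv[1]; a=shot('top','t'+n); b=shot('side','s'+n)
s=ctrl.read_state(); p=s['ee_pos']+[0,0,.02]
C=lambda im,x,y:cv2.resize(np.pad(im,((80,80),(80,80),(0,0)))[y+5:y+155,x+10:x+140],(390,450))[:,:,::-1]
u,v=[int(x) for x in proj('top',p)]; w,y=[int(x) for x in proj('side',p)]; print(u,v,w,y)
cv2.imwrite('pics/c%s.png'%n,np.hstack([C(a,u,v),C(b,w,y+30)]))
plan([float(x) for x in sys.argv[2:5]],-1.5,1,1)
E
python3 v.py 3 .54 .178 .29
```

```text
267 146 264 145
t 7.725 p [0.5272 0.1887 0.284 ] rv [ 0.015 -0.007  0.012] w 0.011847955812041008 F [ 0.7   0.88 -5.77]
[-0.0062, 0.0129, 0.0105, 0.0152, -0.0075, 0.0116, 1.0]
```

View pics/c3.png

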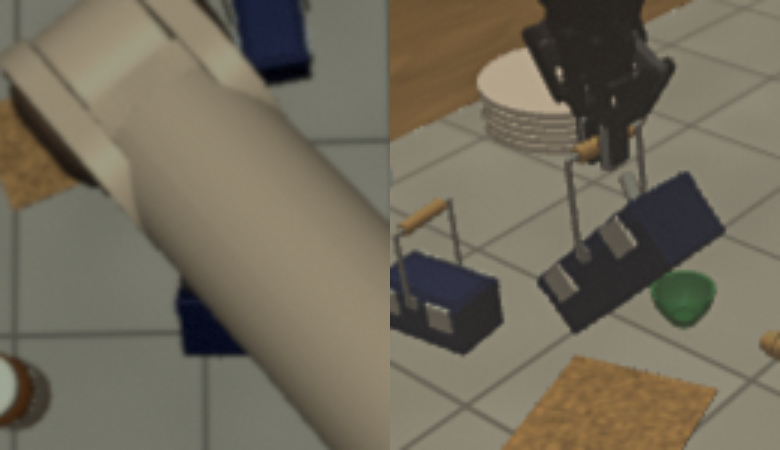

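Side view: the container hangs with its heavy +x end low (left) above the mat, and the votive is untouched. I will lower it so the lower heavy edge lands 28 mm short of the mat centre. Then I will swing the grip along an arc about that edge.

arm_command(plan=[[0.016,-0.008,0.004,0.005,-0.003,0.004,1],[0.025,-0.008,0.004,0.005,-0.003,0.004,1],[0.025,-0.005,0.003,0.005,-0.002,0.004,1],[0.018,0,0,0,0,0,1],[0.01,0,0,0,0,0,1],[0,0,0,0,0,0,1],[0,0,0,0,0,0,1]])

```text
t: 8.6
ee_pos: [0.5079, 0.1796, 0.1893]
tcp_rot: [0.494, 0.508, 0.493, -0.505]
force: [0.8, 0.1, -5.4]
width: 0.0118
```

```bash
python3 plan.py .506 .178 .162 -1.5 4 1
```

```text
t 8.6 p [0.5079 0.1796 0.1893] rv [-0.    -0.002 -0.005] w 0.011843756952572709 F [ 0.75  0.06 -5.36]
[0.0068, -0.0005, 0.0004, -0.0001, -0.0005, -0.0013, 1.0]
[0.0068, -0.0005, 0.0004, -0.0001, -0.0005, -0.0013, 1.0]
[0.0068, -0.0005, 0.0004, -0.0001, -0.0005, -0.0013, 1.0]
[0.0068, -0.0005, 0.0004, -0.0001, -0.0005, -0.0013, 1.0]
```

arm_command(plan=[[0.01,-0.001,0.001,0,0,0,1],[0.01,0,0,0,0,0,1],[0.007,0,0,0,0,0,1],[0,0,0,0,0,0,1],[0,0,0,0,0,0,1]])

```text
t: 9.22
ee_pos: [0.5078, 0.179, 0.1613]
tcp_rot: [0.494, 0.509, 0.492, -0.504]
force: [-0.2, 0.9, -5.4]
width: 0.012
```

```bash
python3 v.py 4 .506 .178 .156; python3 -c "
from h import *
for p in [(.526,.146,.004),(.526,.21,.004),(.582,.146,.004),(.582,.21,.004)]: print(proj('side',p).round(1))
s=ctrl.read_state()['ee_pos']; w,y=[int(x) for x in proj('side',s+[0,0,.02])]; print('crop px = 390+3*(u-%d), 3*(v-%d)'%(w-70,y+30-75))"
```

```text
278 163 276 191
t 9.325 p [0.5079 0.1789 0.1614] rv [-0.001 -0.002 -0.007] w 0.01168068695815778 F [-0.38 -0.53 -6.08]
[0.0054, -0.0019, 0.0009, -0.0009, -0.0025, -0.007, 1.0]
[282.2 237.2]
[266.6 249.9]
[267.  229.4]
[251.2 241.4]
crop px = 390+3*(u-206), 3*(v-146)
```

View pics/c4.png

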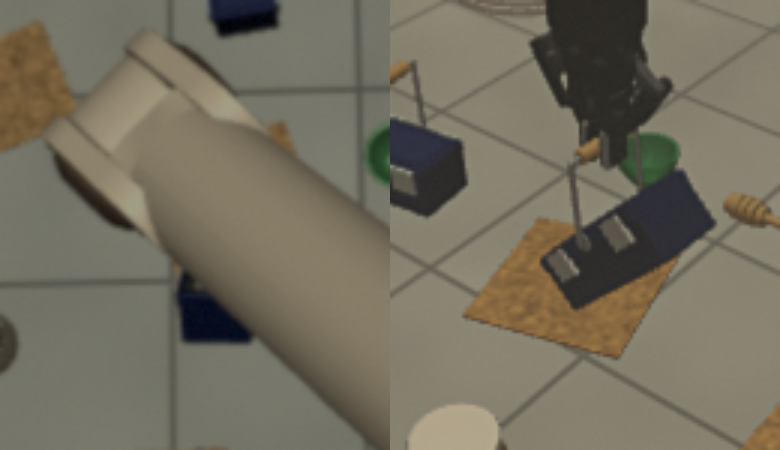

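The heavy edge shows at side px (268,249), against a predicted (267,250) for the intended spot, so it is just about at the mat. Starting the arc.

arm_command(plan=[[0.005,-0.001,0.001,0,0,-0.004,1],[0,0.008,0,0,0,0,1],[0,0.01,0,0,0,0,1],[0.001,0.01,0,0,0,0,1],[0.001,0.01,0,0,0,0,1],[0.002,0.01,0,0,0,0,1],[0,0,0,0,0,0,1]])

```text
t: 10.2
ee_pos: [0.5605, 0.177, 0.1534]
tcp_rot: [0.493, 0.51, 0.492, -0.505]
force: [-0.6, 1.1, -1.9]
width: 0.012
```

```bash
python3 v.py 5 .584 .178 .146
```

```text
279 144 261 187
t 10.3 p [0.5596 0.1773 0.1535] rv [-0.001 -0.004 -0.006] w 0.011805309410111419 F [-1.04  0.32 -1.7 ]
[0.0077, 0.0243, -0.0013, -0.0012, -0.0038, -0.0057, 1.0]
```

View pics/c5.png

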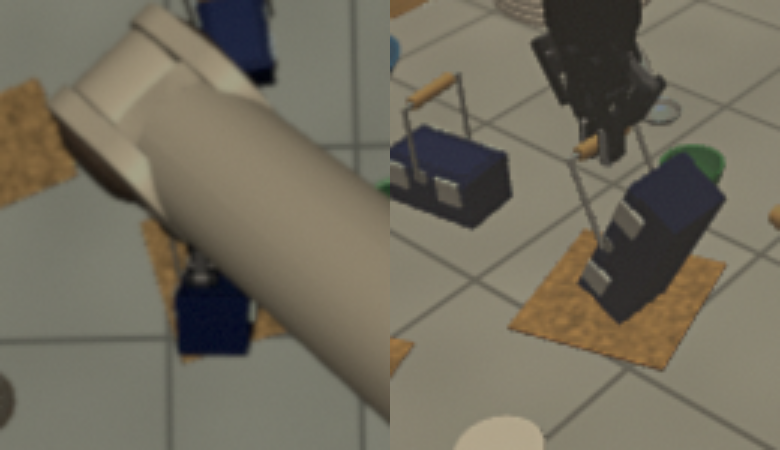

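It is rotating about its edge as planned: about 57° tilt, edge still at side px (268,249). I continue the arc.

arm_command(plan=[[0.002,0.009,0,0,-0.002,-0.003,1],[0.003,0.009,-0.001,0,-0.002,-0.003,1],[0.003,0.008,0,0,0,0,1],[0.004,0.008,0,0,0,0,1],[0.004,0.008,0,0,0,0,1],[0.004,0.008,0,0,0,0,1],[0.004,0.007,0,0,0,0,1],[0,0,0,0,0,0,1]])

```text
t: 11.3
ee_pos: [0.6214, 0.1757, 0.1279]
tcp_rot: [-0.493, -0.507, -0.492, 0.507]
force: [0.4, -0.6, -0.8]
width: 0.0122
```

```bash
python3 plan.py .631 .178 .121 -1.5 4 1
```

```text
t 11.3 p [0.6214 0.1757 0.1279] rv [-0.002  0.002 -0.001] w 0.012162626918673893 F [ 0.38 -0.55 -0.77]
[0.0017, 0.0024, -0.0006, -0.0005, 0.0004, -0.0001, 1.0]
[0.0017, 0.0024, -0.0006, -0.0005, 0.0004, -0.0001, 1.0]
[0.0017, 0.0024, -0.0006, -0.0005, 0.0004, -0.0001, 1.0]
[0.0017, 0.0024, -0.0006, -0.0005, 0.0004, -0.0001, 1.0]
```

arm_command(plan=[[0.004,0.005,-0.001,0,0,0,1],[0.005,0.005,-0.001,0,0,0,1],[0.003,0.002,0,0,0,0,1],[0,0,0,0,0,0,1],[0,0,0,0,0,0,1]])

```text
t: 11.92
ee_pos: [0.6354, 0.1762, 0.116]
tcp_rot: [-0.494, -0.507, -0.491, 0.507]
force: [1.9, -2.0, 0.6]
width: 0.0117
```

```bash
python3 v.py 6 .643 .178 .106
```

```text
280 120 241 189
t 12.025 p [0.6353 0.1763 0.1161] rv [-0.002  0.003 -0.003] w 0.011861572425120755 F [ 1.25 -1.34 -0.08]
[0.0101, 0.0076, -0.002, -0.0023, 0.0032, -0.0028, 1.0]
```

View pics/c6.png

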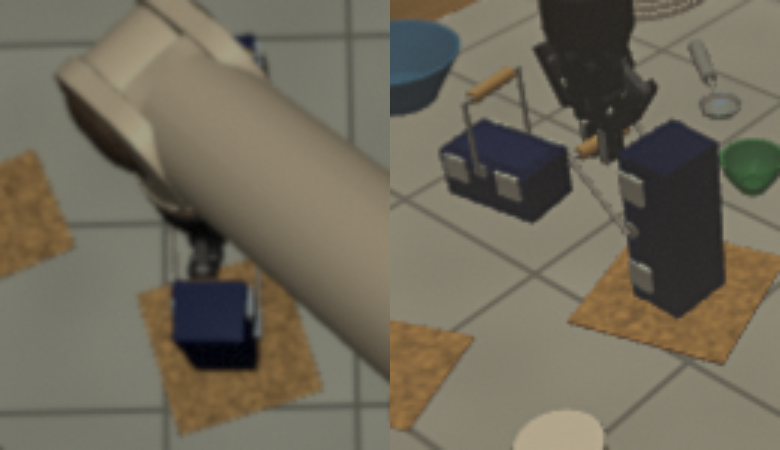

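It stands upright on the heavy end. The near bottom corner is at side px (268,249), matching the target. I lower the handle along its own arc before letting go.

arm_command(plan=[[0.005,0.004,-0.001,0,0,0,1],[0.005,0.004,-0.001,0,0,0,1],[0.007,0.003,0,0,0,0,1],[0.007,0.003,0,0,0,0,1],[0.006,0.002,0,0,0,0,1],[0.006,0.0015,0,0,0,0,1],[0.006,0.001,0,0,0,0,1],[0,0,0,0,0,0,1]])

```text
t: 13.02
ee_pos: [0.6529, 0.1763, 0.0693]
tcp_rot: [-0.494, -0.505, -0.492, 0.509]
force: [-1.3, -3.0, -1.1]
width: 0.0119
```

arm_command(plan=[[0,0,0,0,0,0,0.7],[0,0,0,0,0,0,0.4],[0,0,0,0,0,0,0.1],[0,0,0,0,0,0,0.1],[0,0,0,0,0,0,0.1],[0,0,0,0,0,0,0.1]])

```text
t: 13.78
ee_pos: [0.6539, 0.1803, 0.0714]
tcp_rot: [0.494, 0.507, 0.493, -0.506]
force: [-0.3, -0.7, -0.8]
width: 0.0383
```

```bash
python3 v.py 7 .654 .178 .3
```

```text
281 117 236 200
t 13.875 p [0.6539 0.1802 0.0713] rv [-0.001  0.001 -0.001] w 0.03844386311506505 F [-0.36  0.64  0.18]
[-0.2286, 0.0005, 0.0023, -0.0009, 0.0006, -0.0013, 1.0]
```

View pics/c7.png

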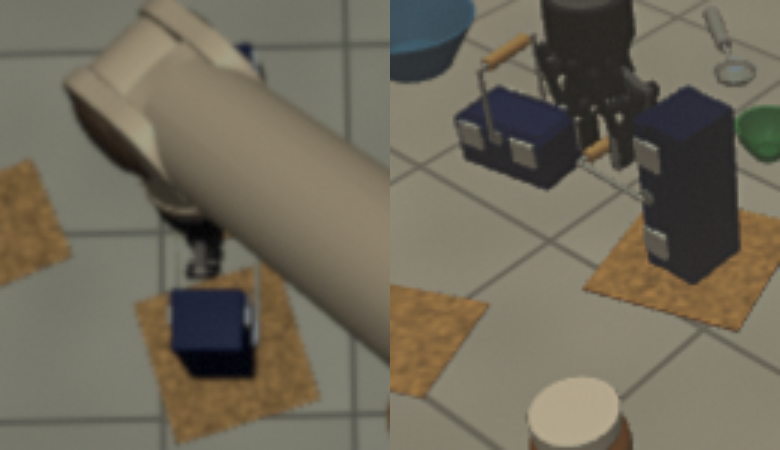

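Released: the jaws are at 38 mm around the grip, the container stands, and its near corner is at side px (267,249). I retreat straight up.

arm_command(plan=[[-0.01,0,0,0,0,0,0.1],[-0.02,0,0,0,0,0,0.1],[-0.03,0,0,0,0,0,0.1],[-0.04,0,0,0,0,0,0.1],[-0.045,0,0,0,0,0,0.1],[-0.045,0,0,0,0,0,0.1],[-0.045,0,0,0,0,0,0.1],[-0.02,0,0,0,0,0,0.1]])

```text
t: 14.88
ee_pos: [0.6526, 0.1814, 0.3438]
tcp_rot: [0.495, 0.508, 0.493, -0.504]
force: [0.5, 0.4, -1.3]
width: 0.0381
```

arm_command(plan=[[-0.01,0,0.045,0,0,0,0.1],[-0.01,0,0.05,0,0,0,0.1],[0,0,0.05,0,0,0,0.1],[0,0,0.05,0,0,0,0.1],[0,0,0.05,0,0,0,0.1],[0,0,0.045,0,0,0,0.1],[0,0,0,0,0,0,0.1],[0,0,0,0,0,0,0.1]])

```text
t: 15.88
ee_pos: [0.6456, -0.1116, 0.3811]
tcp_rot: [0.501, 0.511, 0.49, -0.497]
force: [0.2, 1.2, -0.0]
width: 0.0384
```

```bash
python3 - <<'E'
from h import *
a=shot('top','t8'); print(ctrl.read_state()['ee_pos'],ctrl.read_state()['force'])
for r in models.search_frame('top','votive'): print(r, atz('top',r['pixel'],.03))
b=shot('side','s8'); I=camera_info('top')
for z in (.004,.164): print([proj('top',(x,y,z),I).round().tolist() for x,y in ((.526,.146),(.526,.21),(.582,.21),(.582,.146))])
cv2.imwrite('pics/c8.png',np.hstack([cv2.resize(a[90:210,220:360],(420,360)),cv2.resize(b[140:280,220:360],(360,360))])[:,:,::-1])
E
```

```text
[ 0.64567489 -0.11216732  0.38104844] [ 0.15206459 -0.42223081  1.02407836]
{'pixel': [340.0, 140.5], 'confidence': 0.82} [0.59940481 0.01403137 0.03      ]
[[296.0, 168.0], [275.0, 168.0], [275.0, 150.0], [296.0, 149.0]]
[[292.0, 158.0], [267.0, 158.0], [267.0, 137.0], [291.0, 137.0]]
```

View pics/c8.png

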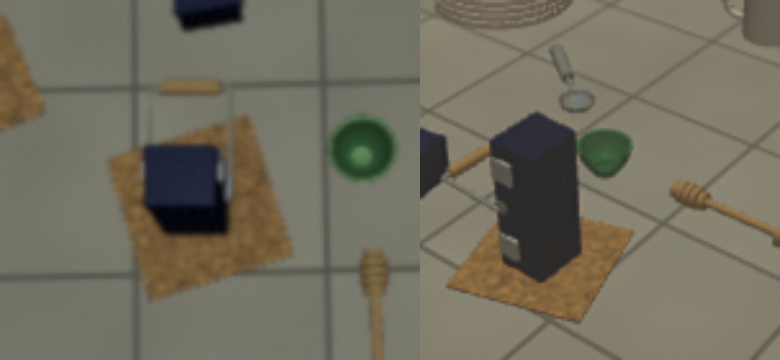

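The top face is at top px (268–293, 139–158), against a predicted (267–292, 137–158) for the mat centre. The votive has not moved and the arm is well clear.

```bash
python3 -c "
from cell import ctrl
print(ctrl.hand_in())"
```

```text
the job is handed in; nothing more can be done
None
```

I lifted the long navy container by its handle and saw its +x end (away from the robot) dip. It now stands upright on that end in the middle of the middle-sized cork mat, and I have let go of it. The job was handed in at about 16 s on the robot's clock.

- **Placing:** my last check before handing in put the top face within about 2 px of where it should be for the mat's centre. The bottom edge did not slip while I turned the container upright.
- **Green dish:** the network found it within about 1–2 px of where it started, so it has not moved.
- **Arm:** it was well clear with the gripper empty, and the forces I read at the end of each move stayed under about 7 N.
- **Checks:** none failed. The only disagreements were small. The grip read 12 mm between the fingers against the 14 mm given, and the pose estimates differed by a few millimetres.

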